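Dim the lamp and hold the beam flap upright at its balance point

TASK

On the grey lamp driver, slide the dimmer fader until it is in line with the clip-on pointer and leave it there. Then take the bar of the hinged metal flap on the beam bench, swing the flap up, without letting it drop, to stand upright across the beam at its balance point, and finish with the gripper still gripping the bar and holding the flap steady there (let go and it falls). Leave the bottle, tape roll and carton where they are.

Things in the scene. Friction and masses are not known exactly. Their poses are not given: they have to be found in the camera images.
- flap (a joint): Flap angle: 0 = upright, its balance point; positive leans to the bench's -y side (detector), negative to its +y side (lamp). Lies at a stop at +1.05 or -1.05, either at the start. Hinge frictionless, no spring: off 0 the unheld flap (0.14 to 0.28 kg) falls away from upright. A swing over 4 rad/s counts as dropped.
- flap_bar (a point): Middle of the flap's round steel grip bar: 12 mm thick, 84 mm long, along x, parallel to the hinge and 115 mm from it; z points from hinge to bar. Two 12 mm legs at its ends join it to the plate (100 mm wide, 4 thick, 4 to 62 mm off the hinge), leaving a window 72 x 47 mm for a finger. The bar turns in a pinch from above across it, so the tool can point down all along the arc.
- flap_hinge (a point): Middle of the hinge axis, fixed, 48 mm above the table. x axis along the hinge (level), y axis across it towards the lamp, z up.
- bench: Beam bench, fixed: dark steel plate 130 x 410 x 12 mm (y -185 to 225), the hinge between two 60 mm high cheeks. At its +y end a lamp barrel (48 mm thick, y 167 to 222, top 114 mm above the table), at its -y end a small detector on a post (y -161 to -175, top 107 mm). Origin on the table under the hinge middle; axes as flap_hinge.
- fader (a joint): Travel of the dimmer fader along its track, m, 0 to 0.12, growing towards the driver's +y. It stays where it is left; sliding takes 1 to 2 N.
- fader_top (a point): Centre of the top of the black fader cap. The cap is 26 mm (x) by 16 mm (y, along the track) and 34 mm high; its top is 81 mm above the table and 36 mm above the driver's flat top. y axis = sliding direction.
- pointer: Steel pointer clipped on the driver's far edge, fixed: 12 mm wide, 3 mm high, with a white needle 2.4 x 30 mm towards the track. Origin in line with the needle, 15 mm in x from the track's middle line, at driver-top height (45 mm above the table); x points from track to clip, y along the track. The fader is set when its y in this frame is 0.
- driver: The lamp driver, a grey box 120 x 190 x 45 mm fixed to the table, with the fader's track along y at x = -15 mm, its middle at y = 0. Origin: centre of its underside.
- bottle: Bystander: clear bottle with blue cap, 60 mm across, 120 mm tall. Origin: centre of its underside.
- tape: Bystander: roll of tape lying flat, 60 mm across, 22 mm high. Origin: centre of its underside.
- carton: Bystander: open cardboard carton, 90 x 90 x 80 mm. Origin: centre of its underside.

How it is judged:
By the outcome, as a careful person would: the job done as asked, in the order asked, and still so for the second after the job is handed in, while the arm keeps its last pose, push and grip.
It also fails if it takes over 45 s, if anything falls off the work surface, if the arm or the gripper's body presses on something with over 40 N, if the wrist force passes 120 N, or if a joint passes its speed limit or range.

ROBOT

A 6-joint arm with a two-finger parallel gripper is mounted at the origin on the work surface. World frame = base frame: x ahead of the robot, y to its left, z up, the work surface at z = 0. Lengths are in m, angles in rad, forces in N, time in s.
With the tool pointing down it reaches from about 0.4 to 0.825 m from the base axis. Payload 7 kg.
Tool frame: the origin (TCP) lies at the very end of the fingers, on their centre line; the grasp point (between the pads) lies arm.hold_point_z behind it (arm.hold_point_z is the distance from the TCP to the grasp point, in m); z points along the fingers, y is the line along which they close (so a half turn about z gives the same grasp; the last joint's range is limited). The gripper opens to 88 mm and grips with 3 to 60 N. Pads are 19 mm wide; open, the fingers measure 130 mm over their backs; the gripper's body (78 mm by 193 mm) begins 47 mm behind the grasp point.
Start: joints at [-1.059, 0.359, 0.012, 0, -1.224, -0.288], TCP at [0.15, -0.658, 0.227] pointing down, gripper open.
Joint ranges: [-3.07, 3.07], [-1.43, 2.12], [-1.02, 1.25], [-3.03, 1.67], [-3.05, -0], [-3.03, 3.03]. Speed limits (rad/s): [2.39, 2.39, 3.01, 3.14, 3.14, 3.14].

INTERFACE

Orientations are given as [roll, pitch, yaw] about the fixed x, y, z axes, in that order (R = Rz(yaw) Ry(pitch) Rx(roll)).
In Python, from station import arm gives the robot as it stands.
- The arm moves only by the tool run_rows, called after "Request:" by a JSON object that holds its "method" and its "body", one argument or row to a line. Schema: {"type":"object","properties":{"increments":{"type":"array","items":{"type":"array","items":{"type":"number"},"minItems":5,"maxItems":5},"minItems":1,"maxItems":20},"force":{"type":"number"},"only":{"type":"string"},"quiet":{"type":"boolean"},"lines":{"type":"string"}},"required":["increments"],"additionalProperties":false}. increments is a list of rows, 1 to 20 of them, each of 5 numbers: the finger opening in m, then dx, dy, dz in m, then a turn about the tool's z in rad; each row is the pose to reach, as a shift and turn from the pose commanded when the call began, along the tool's axes at that moment; what a row does not reach only later rows make up. A row lasts 1/12 s, in which the tool goes at most 0.0417 m and 0.125 rad, less where a joint would pass 70% of its speed; a pose out of reach is approached as far as the arm can. The fingers move at their own pace and stop on an object; force is the grip in N (left out, the last holds). Time passes only in rows, so rows that do not move let the fingers close. The tool returns the time, the measured TCP pose, the force, the opening and the grip force at its end. only (a regular expression) keeps the lines of the reply that match it, lines (a string "A,B") keeps lines A to B, and quiet returns only ok. Input that does not fit is refused with a message, and nothing moves.
- arm.get_state(): the state, without advancing time (a new reading comes with each control period).
- arm.grab_frame(name): name is "scene" or "top"; returns the picture (384x512x3 uint8, red, green, blue); there is no depth.
- arm.camera_params(name): a dict with "fx", "fy", "cx", "cy" (pixels), "D" ([k1, k2, p1, p2, k3] as OpenCV has them; the pictures are not rectified), "T" (4x4, takes a point from camera to world coordinates). Camera axes: x right, y down, z forward; pixel columns grow to the right and rows downward; lengths in m; the calibration is good to about 2 mm. A picture is of the moment at which its call begins. camera_params takes no time and is no camera call.
- arm.job_done(): hands the job in; it is judged then, once.
The state is a dict: "t": time; "q": joint angles; "qd": joint speeds; "joint_efforts": joint torques, N m; "eef_pos": TCP position; "ee_rot": TCP orientation; "force": force on the tool from outside, world axes, zero at the start; "moment": the same for the moment, N m; "width": finger opening in m; "gripper_force": force on a finger pad.
Only numpy, scipy, OpenCV 4.12 (cv2) and the standard library are available. Lean on these libraries where they do the work, as an engineer would, in place of code of your own. Each camera call takes 0.05 s, during which the arm holds its last target. There are 200 camera calls.

## Working session

There is one attempt and no reset: what is moved stays moved. The work goes in short steps, Python scripts to look and compute and a tool call to move; the robot and the scene stay as the last step left them, time stands still between calls to the robot, and variables do not carry over. Pictures are saved under pics/ and viewed, at most 10 in all, crops included, and the job is handed in when it is done.

```bash
ls; mkdir -p pics
```

Run:
```python
from station import arm
import cv2
for n in("scene","top"):
    cv2.imwrite(f"pics/{n}0.png",cv2.resize(arm.grab_frame(n)[:,:,::-1],(800,600),interpolation=cv2.INTER_CUBIC))
    p=arm.camera_params(n);print({k:(v.round(4).tolist() if hasattr(v,'round') and hasattr(v,'tolist') else v) for k,v in p.items()})
s=arm.get_state();print(s, arm.hold_point_z)
```

```text
pics
station.py
{'fx': 408.2004189135012, 'fy': 408.2004189135012, 'cx': 249.70982171372717, 'cy': 188.87737854900922, 'D': [-0.0553, 0.0, 0.0, 0.0, 0.0], 'T': [[-0.4341, 0.5839, -0.686, 1.2934], [0.9006, 0.2639, -0.3453, 0.3832], [-0.0206, -0.7677, -0.6404, 0.8601], [0.0, 0.0, 0.0, 1.0]]}
{'fx': 447.03847786451934, 'fy': 447.03847786451934, 'cx': 257.92203843681176, 'cy': 188.48800060388612, 'D': [0.0545, 0.0, 0.0, 0.0, 0.0], 'T': [[-0.0976, -0.9741, 0.2038, 0.2255], [-0.9952, 0.0955, -0.02, -0.0116], [0.0, -0.2047, -0.9788, 1.6544], [0.0, 0.0, 0.0, 1.0]]}
{'t': 0.1, 'q': array([-1.05890302e+00,  3.59299681e-01,  1.11586426e-02, -2.69877502e-04,
       -1.22409298e+00, -2.88099388e-01]), 'qd': array([-0.00098573, -0.00177039,  0.00239459,  0.00098306,  0.00113866,
        0.00041863]), 'joint_efforts': array([-1.32940400e-03, -5.84162557e+01,  2.93755192e+01,  7.01550677e+00,
        1.02334734e-02, -5.53348957e-05]), 'eef_pos': array([ 0.14967078, -0.65776013,  0.22573697]), 'ee_rot': array([ 3.14014212e+00, -1.65263339e-04, -2.91789050e+00]), 'force': array([0.71393211, 0.02182868, 0.90815488]), 'moment': array([-0.02001278, -0.00064207, -0.06829932]), 'gripper_force': 0.0, 'width': 0.08784610445106815} 0.0188
```

View pics/scene0.png

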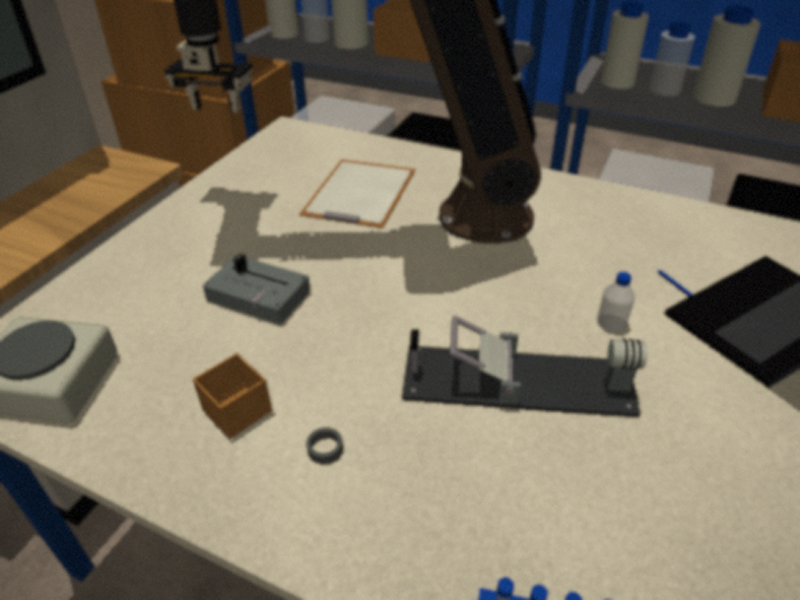

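View pics/top0.png

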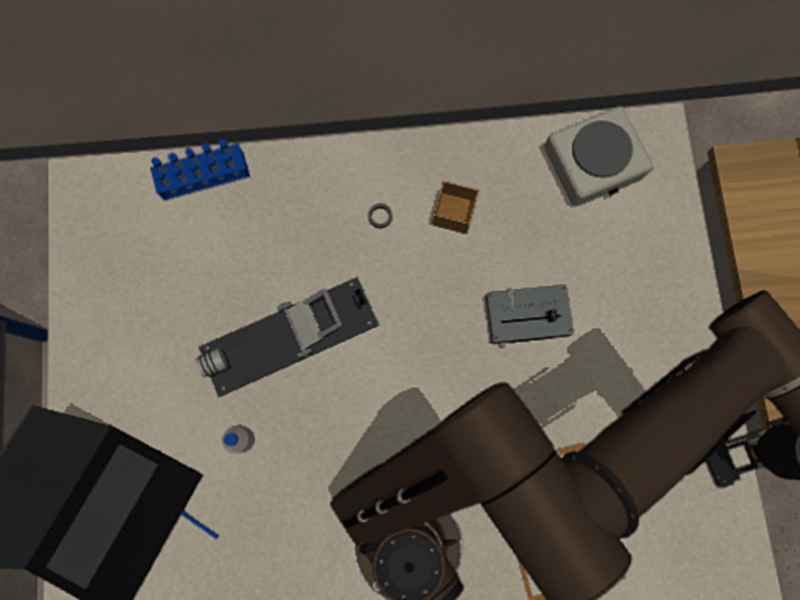

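The scene view shows the driver at about (257,287), the bench from (405,370) to (637,385), and the flap leaning towards the detector. In the top view the driver is at (530,313), with the fader cap near (552,315) and the pointer near (510,297). The flap bar is near (328,312). I'll zoom in next.

Run:
```python
from station import arm
import cv2,numpy as np
t=arm.grab_frame("top")[:,:,::-1];s=arm.grab_frame("scene")[:,:,::-1]
def c(im,x,y,w,h):
    return cv2.resize(im[y:y+h,x:x+w],(400,300),interpolation=cv2.INTER_CUBIC)
# (x0,y0,w,h): top driver 305,178,72,54 ; top bench 122,170,132,99 ; scene driver 125,157,80,60; scene bench 252,185,168,126->
o=np.vstack([np.hstack([c(t,305,175,72,54),c(t,172,170,80,60)]),np.hstack([c(s,127,155,80,60),c(s,256,190,88,66)])])
cv2.imwrite("pics/z1.png",np.clip(o*1.4,0,255).astype('uint8'))
```

```text
(no output)
```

View pics/z1.png

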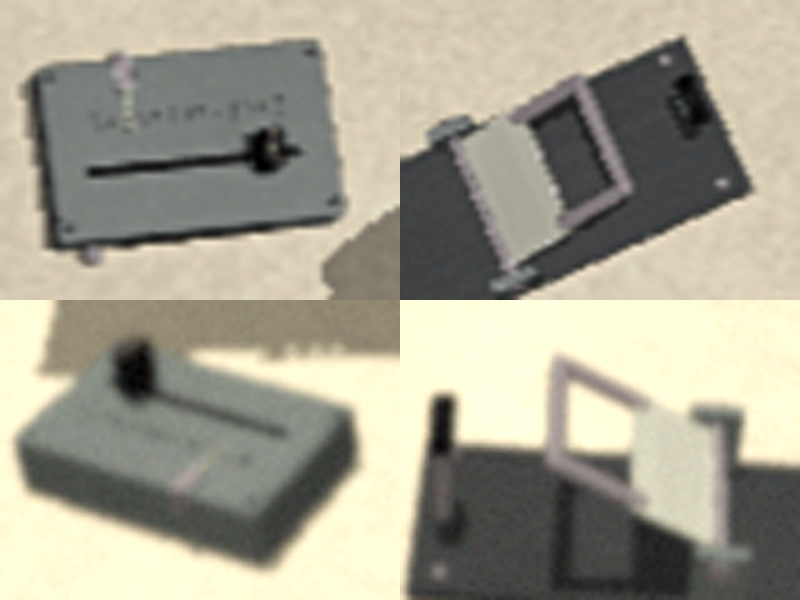

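Zoomed crops: in the top view the cap is at about (268,148) and the needle runs from (122,75) to (130,125). The flap bar corners are at (578,88) and (622,188), leaning to the detector side. Next I'll fit the poses from both views.

Create h.py:
```python
from station import arm
import numpy as np,cv2
from scipy.optimize import least_squares
C={n:arm.camera_params(n) for n in("top","scene")}
def proj(n,P):
    p=C[n];T=np.linalg.inv(np.array(p["T"]));K=np.array([[p["fx"],0,p["cx"]],[0,p["fy"],p["cy"]],[0,0,1]])
    return cv2.projectPoints(np.atleast_2d(P).astype(float),cv2.Rodrigues(T[:3,:3])[0],T[:3,3],K,np.array(p["D"]))[0][:,0]
def crop(X,Y,x0,y0,s): return np.array([x0+(X+.5)/s-.5,y0+(Y+.5)/s-.5])
def world(p,P):
    c,s=np.cos(p[2]),np.sin(p[2]);x,y,z=P
    return np.array([p[0]+c*x-s*y,p[1]+s*x+c*y,z])
```

Create fit.py:
```python
from h import *
td=lambda X,Y:("top",crop(X,Y,305,175,400/72))
sd=lambda X,Y:("scene",crop(X,Y-300,127,155,5))
tb=lambda X,Y:("top",crop(X-400,Y,172,170,5))
sb=lambda X,Y:("scene",crop(X-400,Y-300,256,190,400/88))
a=.06;b=.095;h=.045
# unknown p[3]=pointer y, p[4]=fader y (driver frame)
D=[(td(40,68),lambda p:(a,b,h)),(td(320,40),lambda p:(a,-b,h)),(td(343,213),lambda p:(-a,-b,h)),(td(63,242),lambda p:(-a,b,h)),
 (sd(18,438),lambda p:(a,-b,h)),(sd(262,517),lambda p:(a,b,h)),(sd(352,408),lambda p:(-a,b,h)),
 (td(130,125),lambda p:(0.0,p[3],h+.002)),(sd(213,449),lambda p:(0.0,p[3],h+.002)),(td(122,66),lambda p:(a,p[3],h+.002)),
 (td(268,147),lambda p:(-.015,p[4],.075)),(sd(133,347),lambda p:(-.015,p[4],.081))]
B=[(tb(682,38),lambda p:(.065,-.185,.012)),(tb(752,188),lambda p:(-.065,-.185,.012)),
 (tb(580,86),lambda p:(.042,-.0998,.1052)),(tb(622,188),lambda p:(-.042,-.0998,.1052)),
 (sb(557,462),lambda p:(.042,-.0998,.1052)),(sb(560,362),lambda p:(-.042,-.0998,.1052)),
 (("top",np.array([219,396])/1.5625-.2),lambda p:(-.065,.225,.012)),
 (("scene",np.array([637,411])/1.5625-.2),lambda p:(.065,.225,.012)),(("scene",np.array([404,397])/1.5625-.2),lambda p:(.065,-.185,.012))]
def run(L,p0):
    f=lambda p:np.concatenate([proj(c[0],world(p,g(p)))[0]-c[1] for c,g in L])
    r=least_squares(f,p0,loss="soft_l1");print(r.x.round(4));print(f(r.x).reshape(-1,2).round(1).tolist());return r.x
d=run(D,[.5,-.25,0,.04,-.04]);w=world(d,(-.015,d[4],.081));print("fader",w,"pointer@track",world(d,(-.015,d[3],.081)))
e=run(B,[.5,.2,.35]);print("bar",world(e,(0,-.0998,.1052)),"hinge",e)
```

```bash
python3 fit.py
```

```text
[ 0.4905 -0.3336  0.0038  0.0363 -0.0438]
[[-1.1, -0.6], [-0.2, -0.7], [0.6, 0.3], [-1.1, 0.3], [-1.8, -0.1], [-1.3, -0.0], [0.9, -0.3], [0.8, 3.4], [3.3, -3.1], [0.0, -2.0], [-0.0, -0.1], [-0.1, 0.3]]
fader [ 0.47565209 -0.37740958  0.081     ] pointer@track [ 0.4753446 -0.297325   0.081    ]
[0.5009 0.2154 0.342 ]
[[-0.1, -0.6], [0.4, 0.1], [-0.6, -0.6], [0.7, 0.2], [-0.3, -0.3], [0.1, 0.3], [-0.4, 1.8], [2.8, 0.3], [-1.5, -0.6]]
bar [0.53437076 0.12138834 0.1052    ] hinge [0.50089914 0.21540797 0.34201602]
```

```bash
sed -i 's/lambda p:(0.0,p\[3\]/lambda p:(p[5],p[3]/g; s/\[.5,-.25,0,.04,-.04\]/[.5,-.25,0,.04,-.04,.01]/' fit.py
```

Add to fit.py:
```python
for L,x in((D,d),(B,e)):
  for n in("top","scene"):
    M=[l for l in L if l[0][0]==n]
    p=x.copy()
    try: print(n);run(M,p)
    except Exception as ex: print(ex)
from scipy.spatial.transform import Rotation as R
s=arm.get_state();Rt=R.from_euler("xyz",s["ee_rot"]).as_matrix();print(Rt.round(3))
```

```bash
python3 fit.py
```

```text
[ 0.4891 -0.3337  0.0102  0.0362 -0.0438  0.017 ]
[[-1.2, -0.1], [-0.2, -0.5], [0.8, 0.5], [-0.9, 0.8], [-1.6, -0.2], [-0.9, -0.4], [1.1, -0.7], [0.2, -0.7], [0.6, -0.3], [0.0, -1.5], [0.1, 0.2], [0.0, 0.1]]
fader [ 0.47456873 -0.37763746  0.081     ] pointer@track [ 0.47374852 -0.29761599  0.081     ]
[0.5009 0.2154 0.342 ]
[[-0.1, -0.6], [0.4, 0.1], [-0.6, -0.6], [0.7, 0.2], [-0.3, -0.3], [0.1, 0.3], [-0.4, 1.8], [2.8, 0.3], [-1.5, -0.6]]
bar [0.53437076 0.12138834 0.1052    ] hinge [0.50089914 0.21540797 0.34201602]
top
[ 0.489  -0.3354  0.0085  0.0388 -0.0419  0.0145]
[[-0.7, -0.1], [0.3, -0.5], [1.3, 0.5], [-0.5, 0.7], [0.1, -0.0], [-0.2, -1.5], [0.0, 0.3]]
scene
[ 0.4895 -0.3303  0.0048  0.032  -0.0474  0.0185]
[[-0.8, -0.0], [-0.2, 0.0], [2.0, -0.3], [0.0, -0.0], [-0.0, 0.1]]
top
[0.5026 0.2157 0.3281]
[[0.3, -0.6], [0.3, 0.4], [-0.4, -0.8], [0.6, 0.1], [-1.0, 0.6]]
scene
[0.5006 0.2154 0.3496]
[[-0.1, -0.1], [-0.0, 0.4], [2.9, -0.3], [-1.4, -0.3]]
[[-0.975 -0.222 -0.   ]
 [-0.222  0.975  0.001]
 [ 0.     0.001 -1.   ]]
```

Create go.py:
```python
import sys,numpy as np
from station import arm
from scipy.spatial.transform import Rotation as R
x,y,z,yaw=map(float,sys.argv[1:])   # yaw of object; tool y along object y
s=arm.get_state();M=R.from_euler("xyz",s["ee_rot"]).as_matrix()
t=np.array([-np.sin(yaw),np.cos(yaw),0]);v=M.T@t
print("t",s["t"],"d",(M.T@(np.array([x,y,z])-s["eef_pos"])).round(4),"turn",round(float(np.arctan2(-v[0],v[1])),4),"eef",s["eef_pos"].round(4),"F",s["force"].round(1))
```

```bash
python3 go.py .4745 -.3775 .13 .008
```

```text
t 0.2 d [-0.3789  0.2013  0.0961] turn 0.2157 eef [ 0.1497 -0.6579  0.226 ] F [ 0.1 -0.  -0.3]
```

Request:
{"method": "run_rows", "body": {
  "increments": [
    [0.05,-0.379,0.2,0.09,0.214],
    [0.05,-0.379,0.2,0.09,0.214],
    [0.05,-0.379,0.2,0.09,0.214],
    [0.05,-0.379,0.2,0.09,0.214],
    [0.05,-0.379,0.2,0.09,0.214],
    [0.05,-0.379,0.2,0.09,0.214],
    [0.05,-0.379,0.2,0.09,0.214],
    [0.05,-0.379,0.2,0.09,0.214],
    [0.05,-0.379,0.2,0.09,0.214],
    [0.05,-0.379,0.2,0.09,0.214],
    [0.05,-0.379,0.2,0.09,0.214],
    [0.05,-0.379,0.2,0.09,0.214],
    [0.05,-0.379,0.2,0.09,0.214],
    [0.05,-0.379,0.2,0.09,0.214]
  ],
  "force": 8
}}

```text
t: 1.37
eef_pos: [0.4748, -0.379, 0.1365]
ee_rot: [3.141, -0.0, -3.131]
force: [0.5, 1.1, 0.6]
width: 0.0501
gripper_force: 0.0
```

```bash
python3 go.py .4745 -.3775 .057 .008
```

```text
t 1.3667 d [0.0002 0.0015 0.0795] turn 0.0023 eef [ 0.4748 -0.379   0.1365] F [0.5 1.1 0.6]
```

Request:
{"method": "run_rows", "body": {
  "increments": [
    [0.05,0,0.0015,0.025,0],
    [0.05,0,0.0015,0.05,0],
    [0.05,0,0.0015,0.07,0],
    [0.05,0,0.0015,0.079,0],
    [0.05,0,0.0015,0.079,0],
    [0.01,0,0.0015,0.079,0],
    [0.01,0,0.0015,0.079,0],
    [0.01,0,0.0015,0.079,0],
    [0.01,0,0.0015,0.079,0],
    [0.01,0,0.0015,0.079,0]
  ],
  "force": 8
}}

```text
t: 2.2
eef_pos: [0.4754, -0.3777, 0.0585]
ee_rot: [-3.141, 0.001, -3.132]
force: [-0.1, 0.7, -1.3]
width: 0.0221
gripper_force: 0.0
```

Run:
```python
from station import arm
import cv2,numpy as np
t=arm.grab_frame("top")[:,:,::-1];s=arm.grab_frame("scene")[:,:,::-1]
c=lambda im,x,y,w,h:cv2.resize(im[y:y+h,x:x+w],(400,300),interpolation=cv2.INTER_CUBIC)
cv2.imwrite("pics/z2.png",np.clip(np.hstack([c(t,305,175,72,54),c(s,127,155,80,60)])*1.4,0,255).astype('uint8'))
```

```bash
python3 go.py .4737 -.2974 .057 .008
```

```text
t 2.3 d [0.0009 0.0804 0.0012] turn 0.002 eef [ 0.4754 -0.3778  0.0583] F [-0.5  0.3  4.6]
```

View pics/z2.png

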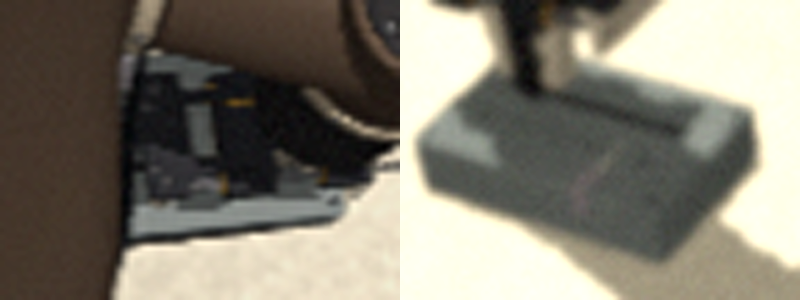

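The scene view shows the fingers straddling the cap at (540,75) in the right half, still closing. The needle is clear, from (580,195) to (612,155). I'll close fully, then slide.

Request:
{"method": "run_rows", "body": {
  "increments": [
    [0.005,0,0,0,0],
    [0.005,0,0,0,0],
    [0.005,0,0,0,0]
  ],
  "force": 8
}}

```text
t: 2.55
eef_pos: [0.4754, -0.3778, 0.0583]
ee_rot: [-3.141, 0.001, -3.132]
force: [0.2, -0.2, 5.5]
width: 0.0158
gripper_force: 8.0
```

```bash
python3 go.py .4737 -.2974 .058 .008
```

```text
t 2.55 d [0.0009 0.0804 0.0002] turn 0.0021 eef [ 0.4754 -0.3778  0.0583] F [ 0.2 -0.2  5.5]
```

Request:
{"method": "run_rows", "body": {
  "increments": [
    [0.005,0,0.01,-0.0005,0],
    [0.005,0,0.025,-0.0005,0],
    [0.005,0,0.04,-0.0005,0],
    [0.005,0.0005,0.055,-0.0005,0],
    [0.005,0.0005,0.068,-0.0005,0],
    [0.005,0.0005,0.076,-0.0005,0],
    [0.005,0.0005,0.08,-0.0005,0],
    [0.005,0.0005,0.08,-0.0005,0],
    [0.005,0.0005,0.08,-0.0005,0]
  ],
  "force": 8
}}

```text
t: 3.3
eef_pos: [0.4749, -0.2968, 0.0583]
ee_rot: [-3.142, 0.002, -3.131]
force: [4.9, 0.7, 0.8]
width: 0.0161
gripper_force: 8.0
```

Request:
{"method": "run_rows", "body": {
  "increments": [
    [0.03,0,0,0,0],
    [0.03,0,0,0,0],
    [0.03,0,0,0,0],
    [0.03,0,0,-0.05,0],
    [0.03,0,0,-0.09,0],
    [0.03,0,0,-0.13,0],
    [0.03,-0.04,0.04,-0.15,0],
    [0.03,-0.04,0.08,-0.15,0],
    [0.03,-0.04,0.12,-0.15,0],
    [0.03,-0.04,0.16,-0.15,0],
    [0.03,-0.04,0.2,-0.15,0],
    [0.03,-0.04,0.24,-0.15,0],
    [0.03,-0.04,0.28,-0.15,0],
    [0.03,-0.04,0.28,-0.15,0]
  ],
  "force": 8
}}

```text
t: 4.47
eef_pos: [0.5104, -0.0126, 0.2081]
ee_rot: [3.141, -0.0, -3.128]
force: [-0.4, -0.5, -0.3]
width: 0.03
gripper_force: 0.0
```

Run:
```python
from station import arm
import cv2,numpy as np
t=arm.grab_frame("top")[:,:,::-1];s=arm.grab_frame("scene")[:,:,::-1]
c=lambda im,x,y,w,h:cv2.resize(im[y:y+h,x:x+w],(400,300),interpolation=cv2.INTER_CUBIC)
cv2.imwrite("pics/z3.png",np.clip(np.vstack([np.hstack([c(t,305,175,72,54),c(s,127,155,80,60)]),np.hstack([c(t,310,185,36,27),c(s,150,170,40,30)])])*1.4,0,255).astype('uint8'))
```

```bash
python3 go.py .5344 .1214 .18 .342
```

```text
t 4.5667 d [-0.0259  0.1366  0.0278] turn -0.3287 eef [ 0.5103 -0.0155  0.2079] F [ 0.   0.6 -0.1]
```

View pics/z3.png

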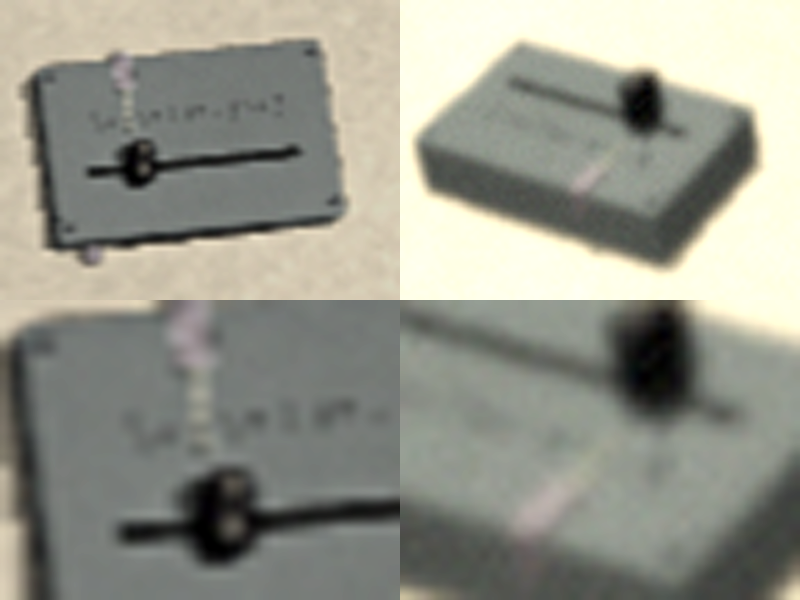

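The fader now sits in line with the needle by eye: cap at (222,515), needle running from (195,375) to (203,450). I'll measure the remaining offset.

Create chk.py:
```python
from h import *
yaw=.009
def bp(n,uv,z):  # pixel -> world at height z
    f=lambda q:proj(n,[q[0],q[1],z])[0]-uv
    return least_squares(f,[.48,-.3]).x
im={n:arm.grab_frame(n).astype(float).mean(2) for n in C}
for n in C:
    I=im[n];c0=proj(n,[.4749,-.2968,.065])[0]
    # cap: dark blob, opened to drop the track
    U=cv2.resize(I,None,fx=8,fy=8,interpolation=cv2.INTER_CUBIC)
    x0,y0=int(c0[0]-9)*8,int(c0[1]-9)*8;W=U[y0:y0+144,x0:x0+144]
    for th in(38,48):
        m=cv2.morphologyEx((W<th).astype('uint8'),cv2.MORPH_OPEN,np.ones((29,29)))
        ys,xs=np.nonzero(m);b=np.array([(x0+xs.mean()+.5)/8-.5,(y0+ys.mean()+.5)/8-.5])
        def hullc(q):
            P=[[q[0]+i*.013,q[1]+j*.008,z] for i in(-1,1) for j in(-1,1) for z in(.047,.081)]
            h=cv2.convexHull(proj(n,P).astype('float32'));M=cv2.moments(h);return np.array([M["m10"],M["m01"]])/M["m00"],M["m00"]
        r=least_squares(lambda q:hullc(q)[0]-b,[.475,-.297]).x
        print(n,"cap",r.round(4),"area",m.sum()/64,hullc(r)[1])
    # needle: ridge vs. world y at several x along it
    for x in np.arange(.498,.54,.005):
        yy=np.arange(-.312,-.284,.0005);uv=proj(n,np.c_[np.full_like(yy,x),yy,np.full_like(yy,.0465)]).astype('float32')
        v=cv2.remap(I.astype('float32'),uv[:,:1],uv[:,1:],cv2.INTER_CUBIC).ravel()
        w=np.clip(v-np.median(v)-3,0,None);print(n,round(x,3),(round((w*yy).sum()/max(w.sum(),1e-6),4),round(v.max()-np.median(v),1)),end=' ')
    print()
```

```bash
python3 chk.py
```

```text
chk.py:14: RuntimeWarning: Mean of empty slice.
  ys,xs=np.nonzero(m);b=np.array([(x0+xs.mean()+.5)/8-.5,(y0+ys.mean()+.5)/8-.5])
  ret = ret.dtype.type(ret / rcount)
Traceback (most recent call last):
  File "chk.py", line 18, in <module>
    r=least_squares(lambda q:hullc(q)[0]-b,[.475,-.297]).x
      ~~~~~~~~~~~~~^^^^^^^^^^^^^^^^^^^^^^^^^^^^^^^^^^^^^
ValueError: Residuals are not finite in the initial point.
```

```bash
sed -i 's/for th in(38,48)/for th in(50,60)/; s/np.ones((29,29))/np.ones((21,21))/' chk.py; python3 chk.py
```

```text
top cap [ 0.4751 -0.2953] area 30.921875 50.198197308694944
top cap [ 0.4752 -0.2956] area 45.984375 50.213341858936474
top 0.498 (np.float64(-0.3003), np.float32(8.4)) top 0.503 (np.float64(-0.2981), np.float32(13.1)) top 0.508 (np.float64(-0.2948), np.float32(9.1)) top 0.513 (np.float64(-0.2956), np.float32(16.4)) top 0.518 (np.float64(-0.2964), np.float32(25.0)) top 0.523 (np.float64(-0.2978), np.float32(14.4)) top 0.528 (np.float64(-0.2986), np.float32(24.2)) top 0.533 (np.float64(-0.2968), np.float32(21.7)) top 0.538 (np.float64(-0.2934), np.float32(27.9)) 
scene cap [ 0.4819 -0.2908] area 66.828125 103.16702596738469
scene cap [ 0.4768 -0.2936] area 77.609375 102.50342345365789
scene 0.498 (np.float64(-0.302), np.float32(3.3)) scene 0.503 (np.float64(0.0), np.float32(3.0)) scene 0.508 (np.float64(-0.2974), np.float32(3.8)) scene 0.513 (np.float64(-0.2971), np.float32(9.1)) scene 0.518 (np.float64(-0.2976), np.float32(6.4)) scene 0.523 (np.float64(-0.2979), np.float32(11.1)) scene 0.528 (np.float64(-0.2981), np.float32(13.2)) scene 0.533 (np.float64(-0.2982), np.float32(15.4)) scene 0.538 (np.float64(-0.2977), np.float32(17.5))
```

```bash
sed 's/^im=.*/im={n:cv2.resize(cv2.imread(f"pics\/{n}0.png"),(512,384),interpolation=cv2.INTER_AREA).astype(float).mean(2) for n in C}/; s/-.2968,/-.3778,/; s/\[.475,-.297\]/[.475,-.378]/' chk.py > chk0.py; sed -i 's/(50,60)/(55,60,66,72)/' chk.py chk0.py; for f in chk0 chk; do echo $f; python3 $f.py | grep cap; done; python3 chk.py | grep -v cap | sed 's/np.float..//g' ; python3 -c "
from station import arm;print(arm.get_state()['t'])"
```

```text
chk0
top cap [ 0.475 -0.378] area 41.21875 53.750818823464215
top cap [ 0.475 -0.378] area 54.734375 53.750818823464215
top cap [ 0.475 -0.378] area 61.75 53.7512247338891
top cap [ 0.475 -0.378] area 68.578125 53.750818823464215
scene cap [ 0.479 -0.376] area 81.734375 100.90523819811642
scene cap [ 0.4772 -0.3775] area 89.359375 100.66099320072681
scene cap [ 0.4787 -0.3761] area 98.765625 100.86685739469249
scene cap [ 0.4777 -0.3775] area 110.1875 100.7225582099054
chk
top cap [ 0.4742 -0.2914] area 37.359375 50.02592069725506
top cap [ 0.4755 -0.2955] area 45.390625 50.20823180186562
top cap [ 0.4745 -0.2958] area 55.34375 50.215895959874615
top cap [ 0.4744 -0.2949] area 59.53125 50.178173715248704
scene cap [ 0.4801 -0.2921] area 72.796875 102.9299082091311
scene cap [ 0.48   -0.2921] area 77.921875 102.9194720457308
scene cap [ 0.4765 -0.2939] area 84.796875 102.46942001290154
scene cap [ 0.48   -0.2924] area 92.359375 102.90823918953538
top 0.498 ((-0.3003), (9.7)) top 0.503 ((-0.2979), (12.1)) top 0.508 ((-0.295), (8.3)) top 0.513 ((-0.2955), (17.0)) top 0.518 ((-0.2964), (26.1)) top 0.523 ((-0.2977), (15.5)) top 0.528 ((-0.2986), (24.9)) top 0.533 ((-0.2964), (22.1)) top 0.538 ((-0.2935), (27.7)) 
scene 0.498 ((-0.2996), (4.4)) scene 0.503 ((-0.2977), (3.9)) scene 0.508 ((-0.2966), (4.8)) scene 0.513 ((-0.2977), (7.8)) scene 0.518 ((-0.2975), (8.8)) scene 0.523 ((-0.2975), (8.1)) scene 0.528 ((-0.2982), (13.8)) scene 0.533 ((-0.2979), (17.3)) scene 0.538 ((-0.2982), (15.3)) 
4.9667
```

```bash
sed -i 's/-b,\[.475,-\(.29.\|.378\)\])/-b,[.475,-\1],diff_step=.005)/' chk.py chk0.py; grep -c diff_step chk.py chk0.py; for f in chk0 chk; do echo $f; python3 $f.py | grep cap; done
```

```text
chk.py:1
chk0.py:1
chk0
top cap [ 0.4736 -0.3754] area 41.21875 53.6296143126674
top cap [ 0.4745 -0.3778] area 54.734375 53.73803957970813
top cap [ 0.4748 -0.378 ] area 61.75 53.74932154966518
top cap [ 0.4747 -0.3779] area 68.578125 53.74294488551095
scene cap [ 0.4787 -0.3761] area 81.734375 100.8704780600965
scene cap [ 0.4786 -0.3762] area 89.359375 100.85919131129049
scene cap [ 0.4783 -0.3765] area 98.765625 100.81448826612905
scene cap [ 0.4784 -0.3761] area 110.1875 100.84066272946075
chk
top cap [ 0.4741 -0.2928] area 37.734375 50.086831878637895
top cap [ 0.4753 -0.2938] area 45.5 50.13643654761836
top cap [ 0.4744 -0.2948] area 55.734375 50.17309146607295
top cap [ 0.4743 -0.2948] area 60.234375 50.17277605528943
scene cap [ 0.4798 -0.292 ] area 72.6875 102.8970738631906
scene cap [ 0.4799 -0.292 ] area 77.625 102.90162382181734
scene cap [ 0.48   -0.2921] area 84.421875 102.92051221895963
scene cap [ 0.4803 -0.292 ] area 92.515625 102.95242307626177
```

Create diff.py:
```python
from h import *
rt=lambda a:cv2.resize(cv2.resize(a,(800,600),interpolation=cv2.INTER_CUBIC),(512,384),interpolation=cv2.INTER_AREA).astype(float).mean(2)
for n in C:
    I0=cv2.resize(cv2.imread(f"pics/{n}0.png"),(512,384),interpolation=cv2.INTER_AREA).astype(float).mean(2)
    I1=np.mean([rt(arm.grab_frame(n)) for _ in range(2)],0)
    D=I0-I1
    def cen(y,sg):
        c=proj(n,[.475,y,.064])[0];u,v=np.meshgrid(np.arange(512),np.arange(384))
        w=np.where(np.hypot(u-c[0],v-c[1])<9,np.clip(sg*D-4,0,None),0)
        return np.array([(w*u).sum(),(w*v).sum()])/w.sum(),w.sum(),w.max()
    a,b=cen(-.3778,-1),cen(-.296,1)
    print(n,a[1:],b[1:],"px shift",b[0]-a[0])
    off=a[0]-proj(n,[.475,-.3778,.064])[0]
    for y in(-.2985,-.297,-.2955,-.294): print("  model y",y,"resid px",(b[0]-off-proj(n,[.4745,y,.064])[0]).round(2))
    # needle line: fit y0 with fixed slope, weights summed over x .508-.54
    for nm,I in(("I0",I0),("I1",I1)):
      yy=np.arange(-.315,-.28,.0005);V=[]
      for x in np.arange(.512,.545,.001):
        uv=proj(n,np.c_[np.full_like(yy,x),yy+(x-.475)*.009,np.full_like(yy,.0465)]).astype('float32')
        V.append(cv2.remap(I.astype('float32'),uv[:,:1],uv[:,1:],cv2.INTER_LINEAR).ravel())
      for k in(slice(0,16),slice(16,33)):
        v=np.mean(V[k],0);w=np.clip(v-np.median(v)-2,0,None);p=yy[v.argmax()];w[abs(yy-p)>.006]=0
        print("  needle",nm,k.start,"@track",round((w*yy).sum()/w.sum(),4),"peak",round(v.max()-np.median(v),1))
```

```bash
python3 diff.py
```

```text
top (np.float64(2337.0), np.float64(82.16666666666667)) (np.float64(2519.166666666667), np.float64(86.33333333333333)) px shift [-22.88488103   2.41508648]
  model y -0.2985 resid px [-1.    0.18]
  model y -0.297 resid px [-0.59  0.14]
  model y -0.2955 resid px [-0.17  0.1 ]
  model y -0.294 resid px [0.24 0.06]
  needle I0 0 @track -0.2974 peak 15.5
  needle I0 16 @track -0.2964 peak 21.4
  needle I1 0 @track -0.2973 peak 15.2
  needle I1 16 @track -0.2965 peak 21.0
scene (np.float64(12858.166666666666), np.float64(114.5)) (np.float64(5893.833333333333), np.float64(89.16666666666667)) px shift [21.12649001  8.54800984]
  model y -0.2985 resid px [0.9  2.57]
  model y -0.297 resid px [0.51 2.45]
  model y -0.2955 resid px [0.12 2.33]
  model y -0.294 resid px [-0.27  2.22]
  needle I0 0 @track -0.2982 peak 8.4
  needle I0 16 @track -0.2986 peak 13.8
  needle I1 0 @track -0.2984 peak 8.2
  needle I1 16 @track -0.2986 peak 15.6
```

```bash
python3 go.py .4745 -.296 .13 .009
```

```text
t 5.2667 d [ 0.0391 -0.2783  0.0781] turn 0.0005 eef [ 0.5109 -0.0173  0.2081] F [ 0.7 -0.5  0.6]
```

Request:
{"method": "run_rows", "body": {
  "increments": [
    [0.04,0.04,-0.28,0.07,0],
    [0.04,0.04,-0.28,0.07,0],
    [0.04,0.04,-0.28,0.07,0],
    [0.04,0.04,-0.28,0.07,0],
    [0.04,0.04,-0.28,0.07,0],
    [0.04,0.04,-0.28,0.07,0],
    [0.04,0.04,-0.28,0.07,0],
    [0.04,0.04,-0.28,0.07,0],
    [0.04,0.04,-0.28,0.07,0],
    [0.04,0.04,-0.28,0.07,0]
  ],
  "force": 8
}}

```text
t: 6.1
eef_pos: [0.4735, -0.2978, 0.1379]
ee_rot: [3.141, -0.0, -3.133]
force: [0.3, 1.1, 0.1]
width: 0.0402
gripper_force: 0.0
```

```bash
python3 go.py .4745 -.296 .058 .009
```

```text
t 6.1 d [-0.0011  0.0017  0.0799] turn -0.0004 eef [ 0.4735 -0.2978  0.1379] F [0.3 1.1 0.1]
```

Request:
{"method": "run_rows", "body": {
  "increments": [
    [0.04,0,0,0.03,0],
    [0.04,0,0,0.06,0],
    [0.04,0,0,0.078,0],
    [0.04,0,0,0.079,0],
    [0.04,0,0,0.079,0],
    [0.04,0,0,0.079,0]
  ],
  "force": 8
}}

```text
t: 6.6
eef_pos: [0.4751, -0.297, 0.0606]
ee_rot: [-3.141, 0.002, -3.13]
force: [0.7, 0.8, -0.0]
width: 0.0399
gripper_force: 0.0
```

Request:
{"method": "run_rows", "body": {
  "increments": [
    [0.005,0,0,0,0],
    [0.005,0,0,0,0],
    [0.005,0,0,0,0],
    [0.005,0,0,0,0],
    [0.005,0,0,0,0],
    [0.005,0,0,0,0],
    [0.005,0,0,0,0]
  ],
  "force": 8
}}

```text
t: 7.18
eef_pos: [0.474, -0.2977, 0.0597]
ee_rot: [-3.141, 0.001, -3.132]
force: [-0.3, 1.5, 5.5]
width: 0.0159
gripper_force: 8.0
```

```bash
python3 go.py .4745 -.2972 .058 .009
```

```text
t 7.1833 d [-0.0005  0.0005  0.0017] turn 0.0008 eef [ 0.474  -0.2977  0.0597] F [-0.3  1.5  5.5]
```

Request:
{"method": "run_rows", "body": {
  "increments": [
    [0.005,0,0.0003,0,0],
    [0.005,0,0.0003,0,0],
    [0.005,0,0.0003,0,0],
    [0.005,0,0.0003,0,0]
  ],
  "force": 8
}}

```text
t: 7.52
eef_pos: [0.474, -0.2976, 0.0597]
ee_rot: [-3.141, 0.001, -3.132]
force: [-0.7, -0.8, 6.7]
width: 0.0162
gripper_force: 8.0
```

Request:
{"method": "run_rows", "body": {
  "increments": [
    [0.02,0,0,0,0],
    [0.026,0,0,0,0],
    [0.03,0,0,0,0],
    [0.03,0,0,0,0],
    [0.03,0,0,-0.03,0],
    [0.03,0,0,-0.06,0],
    [0.03,0,0,-0.1,0],
    [0.03,0,0,-0.14,0],
    [0.03,-0.03,0.04,-0.14,0],
    [0.03,-0.03,0.08,-0.14,0],
    [0.03,-0.03,0.12,-0.14,0],
    [0.03,-0.03,0.16,-0.14,0],
    [0.03,-0.03,0.2,-0.14,0],
    [0.03,-0.03,0.24,-0.14,0],
    [0.03,-0.03,0.28,-0.14,0],
    [0.03,-0.03,0.28,-0.14,0],
    [0.03,-0.03,0.28,-0.14,0]
  ],
  "force": 8
}}

```text
t: 8.93
eef_pos: [0.5008, -0.0148, 0.1991]
ee_rot: [3.141, 0.0, -3.127]
force: [-0.2, -0.2, 0.0]
width: 0.0297
gripper_force: 0.0
```

```bash
python3 diff.py;  python3 go.py .5344 .1214 .18 .342
```

```text
top (np.float64(2285.5), np.float64(81.33333333333334)) (np.float64(2545.833333333334), np.float64(86.5)) px shift [-22.66028135   2.27516455]
  model y -0.2985 resid px [-0.78  0.04]
  model y -0.297 resid px [-0.36 -0.  ]
  model y -0.2955 resid px [ 0.05 -0.04]
  model y -0.294 resid px [ 0.46 -0.08]
  needle I0 0 @track -0.2974 peak 15.5
  needle I0 16 @track -0.2964 peak 21.4
  needle I1 0 @track -0.2973 peak 15.1
  needle I1 16 @track -0.2964 peak 20.9
scene (np.float64(12753.499999999998), np.float64(113.33333333333331)) (np.float64(6058.500000000001), np.float64(90.16666666666666)) px shift [20.76276014  8.31689622]
  model y -0.2985 resid px [0.53 2.34]
  model y -0.297 resid px [0.14 2.22]
  model y -0.2955 resid px [-0.25  2.1 ]
  model y -0.294 resid px [-0.64  1.99]
  needle I0 0 @track -0.2982 peak 8.4
  needle I0 16 @track -0.2986 peak 13.8
  needle I1 0 @track -0.298 peak 9.0
  needle I1 16 @track -0.2989 peak 14.5
t 9.1333 d [-0.0348  0.139   0.0189] turn -0.3335 eef [ 0.5008 -0.0179  0.1989] F [-0.9 -0.2 -0.1]
```

Run:
```python
from h import *
def tile(n,x,y,w,h,lines):
    im=arm.grab_frame(n)[:,:,::-1];s=400/w
    o=np.clip(cv2.resize(im[y:y+h,x:x+w],(400,300),interpolation=cv2.INTER_CUBIC)*1.4,0,255).astype('uint8')
    for L,c in lines:
        q=((proj(n,L)-[x,y]+.5)*s-.5).round().astype(int);cv2.polylines(o,[q.reshape(-1,1,2)],False,c,1)
    return o
d=(.489,-.3337,.009);yc=-.2976
cap=lambda z:np.array([[.4745+i*.013,yc+j*.008,z] for i,j in((1,1),(1,-1),(-1,-1),(-1,1),(1,1))])
nl=np.array([[.475,yc,.047],[.551,yc+.076*.009,.047]])
A=[(cap(.081),(0,255,0)),(cap(.047),(0,255,255)),(nl,(0,0,255))]
e=(.5009,.2154,.342);b=lambda x,r,t=1.05:world(e,(x,-r*np.sin(t),.048+r*np.cos(t)))
Bm=[(np.array([b(-.042,.115),b(.042,.115),b(.042,.0),b(-.042,0),b(-.042,.115)]),(0,255,0)),(np.array([world(e,(i*.065,j,.012)) for i,j in((1,-.185),(-1,-.185),(-1,.225),(1,.225),(1,-.185))]),(0,255,255))]
o=np.vstack([np.hstack([tile("top",310,185,36,27,A),tile("scene",150,165,48,36,A)]),np.hstack([tile("top",152,170,100,75,Bm),tile("scene",250,185,120,90,Bm)])])
cv2.imwrite("pics/z4.png",o)
```

```text
(no output)
```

View pics/z4.png

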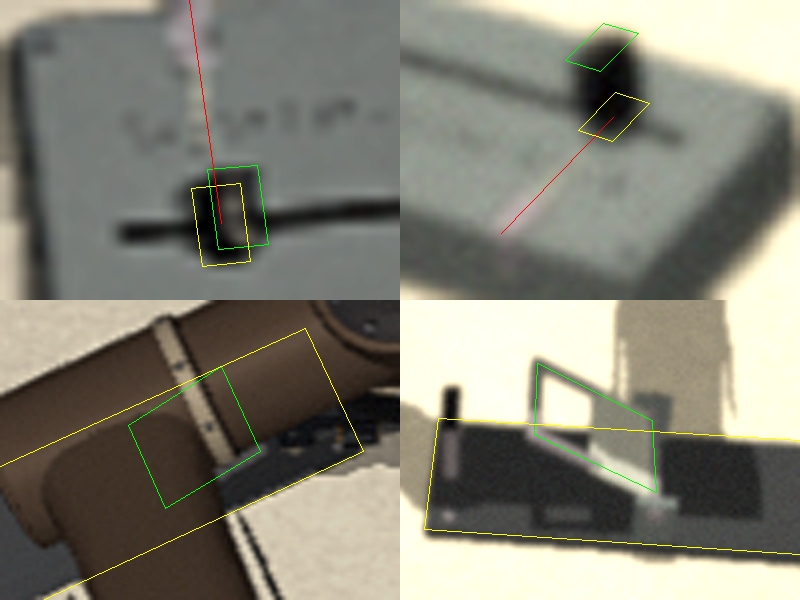

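The overlay shows the cap and the needle with the same small offset from the model in both views, so the fader is in line to about 1 mm. The bar model also lies within about 3 mm of the visible bar (scene corner 533,362 against model 537,362). I'll move above the bar.

```bash
python3 go.py .5343 .1212 .16 .336
```

```text
t 9.3333 d [-0.0346  0.1389  0.0389] turn -0.328 eef [ 0.5009 -0.018   0.199 ] F [-0.1  0.1  0.7]
```

Request:
{"method": "run_rows", "body": {
  "increments": [
    [0.03,-0.036,0.139,0.02,-0.328],
    [0.03,-0.036,0.139,0.03,-0.328],
    [0.03,-0.036,0.139,0.039,-0.328],
    [0.03,-0.036,0.139,0.039,-0.328],
    [0.03,-0.036,0.139,0.039,-0.328],
    [0.03,-0.036,0.139,0.039,-0.328],
    [0.03,-0.036,0.139,0.039,-0.328],
    [0.03,-0.036,0.139,0.039,-0.328]
  ],
  "force": 10
}}

```text
t: 10.0
eef_pos: [0.5356, 0.1215, 0.1605]
ee_rot: [3.142, 0.0, -2.805]
force: [-0.1, 0.0, -0.1]
width: 0.03
gripper_force: 0.0
```

Run:
```python
from h import *
def tile(n,x,y,w,h):
    im=arm.grab_frame(n)[:,:,::-1]
    return np.clip(cv2.resize(im[y:y+h,x:x+w],(400,300),interpolation=cv2.INTER_CUBIC)*1.4,0,255).astype('uint8')
cv2.imwrite("pics/z5.png",np.hstack([tile("top",152,150,120,90),tile("scene",250,165,120,90)]))
```

```bash
python3 go.py .5343 .1212 .0866 .336
```

```text
t 10.1 d [0.0014 0.0002 0.0741] turn 0.0004 eef [0.5356 0.1214 0.1607] F [-0.1  0.6  1.1]
```

View pics/z5.png

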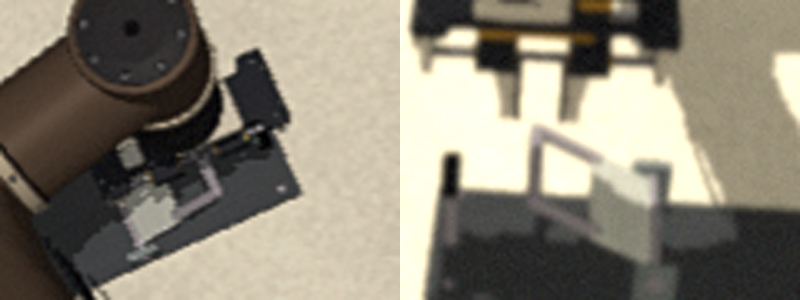

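Scene: the open fingertips are at (510,118) and (570,118), centred at 541. The bar middle is at about (536,167).

Run:
```python
from h import *
s=400/120
for P in([.5356,.1214,.1607],[.5356,.1214,.1052],[.5356-.0164,.1214+.0472,.1052]):
    print(((proj("scene",P)[0]-[250,165]+.5)*s-.5+[400,0]).round(1))
```

```text
[538.4 113.4]
[535.3 165.3]
[597.8 169.2]
```

Request:
{"method": "run_rows", "body": {
  "increments": [
    [0.03,0.0015,-0.001,0.02,0],
    [0.03,0.0015,-0.001,0.04,0],
    [0.03,0.0015,-0.001,0.06,0],
    [0.03,0.0015,-0.001,0.074,0],
    [0.03,0.0015,-0.001,0.074,0],
    [0.03,0.0015,-0.001,0.074,0]
  ],
  "force": 10
}}

```text
t: 10.6
eef_pos: [0.5344, 0.1202, 0.0862]
ee_rot: [-3.141, -0.001, -2.805]
force: [0.4, -0.1, 0.3]
width: 0.0299
gripper_force: 0.0
```

Request:
{"method": "run_rows", "body": {
  "increments": [
    [0.018,0,0,0,0],
    [0.014,0,0,0,0],
    [0.008,0,0,0,0],
    [0.004,0,0,0,0],
    [0.004,0,0,0,0],
    [0.004,0,0,0,0]
  ],
  "force": 10
}}

```text
t: 11.1
eef_pos: [0.5352, 0.1206, 0.087]
ee_rot: [-3.141, 0.001, -2.803]
force: [2.1, -6.0, 4.7]
width: 0.0114
gripper_force: 10.0
```

```bash
python3 go.py .5343 .1212 .0866 .336
```

```text
t 11.1 d [0.0007 0.0008 0.0004] turn 0.0021 eef [0.5352 0.1206 0.087 ] F [ 2.1 -6.   4.7]
```

Bar gripped at 11.4 mm opening with 10 N. I'll swing it up in two parts along the arc.

Request:
{"method": "run_rows", "body": {
  "increments": [
    [0.004,0,0.003,-0.005,0],
    [0.004,0,0.008,-0.012,0],
    [0.004,0,0.0135,-0.0185,0],
    [0.004,0,0.019,-0.025,0],
    [0.004,0,0.0255,-0.031,0],
    [0.004,0,0.0325,-0.036,0],
    [0.004,0,0.0325,-0.036,0],
    [0.004,0,0.0325,-0.036,0]
  ],
  "force": 15
}}

```text
t: 11.77
eef_pos: [0.5248, 0.1511, 0.124]
ee_rot: [-3.14, 0.002, -2.803]
force: [1.9, -7.5, 9.9]
width: 0.0113
gripper_force: 15.0
```

```bash
python3 go.py .5343 .1212 .0866 .336
```

```text
t 11.7667 d [ 0.0011 -0.0313  0.0375] turn 0.0029 eef [0.5248 0.1511 0.124 ] F [ 1.9 -7.5  9.9]
```

Request:
{"method": "run_rows", "body": {
  "increments": [
    [0.004,0,0.007,-0.0055,0],
    [0.004,0,0.0145,-0.01,0],
    [0.004,0,0.0225,-0.0135,0],
    [0.004,0,0.0305,-0.0165,0],
    [0.004,0,0.039,-0.019,0],
    [0.004,0,0.047,-0.021,0],
    [0.004,0,0.0555,-0.022,0],
    [0.004,0,0.0625,-0.0225,0],
    [0.004,0,0.0665,-0.0227,0],
    [0.004,0,0.0665,-0.0227,0],
    [0.004,0,0.0665,-0.0227,0],
    [0.004,0,0.0665,-0.0227,0]
  ],
  "force": 15
}}

```text
t: 12.77
eef_pos: [0.5019, 0.2152, 0.1448]
ee_rot: [3.141, 0.001, -2.803]
force: [5.0, 0.8, 1.6]
width: 0.0117
gripper_force: 15.0
```

Run:
```python
from h import *
def tile(n,x,y,w,h):
    im=arm.grab_frame(n)[:,:,::-1]
    return np.clip(cv2.resize(im[y:y+h,x:x+w],(400,300),interpolation=cv2.INTER_CUBIC)*1.4,0,255).astype('uint8')
cv2.imwrite("pics/z6.png",np.hstack([tile("scene",280,145,100,75),tile("scene",127,155,80,60)]))
```

```bash
python3 go.py .5343 .1212 .0866 .336
```

```text
t 12.8667 d [ 0.0007 -0.0993  0.0582] turn 0.0023 eef [0.5019 0.2151 0.1448] F [5.1 0.7 2.3]
```

View pics/z6.png

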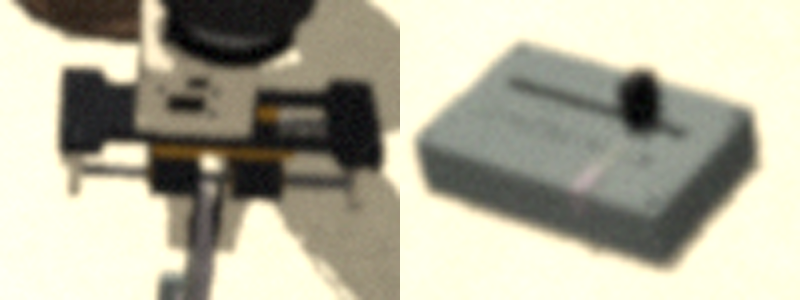

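The flap stands upright in the pinch, running from (210,170) down to (200,290), close to the image vertical at that spot. The fader is still in line with its needle. I'll hold briefly, confirm it is steady, and hand in.

Request:
{"method": "run_rows", "body": {
  "increments": [
    [0.004,0,0,0,0],
    [0.004,0,0,0,0],
    [0.004,0,0,0,0],
    [0.004,0,0,0,0],
    [0.004,0,0,0,0],
    [0.004,0,0,0,0]
  ],
  "force": 20
}}

```text
t: 13.37
eef_pos: [0.502, 0.215, 0.1448]
ee_rot: [3.141, 0.001, -2.803]
force: [4.8, 0.7, 1.5]
width: 0.011
gripper_force: 20.0
```

```bash
python3 -c "
from station import arm
print(arm.job_done())"
```

```text
the job is handed in; nothing more can be done
None
```

The job is handed in at 13.4 s: by my camera measurements the fader is in line with the pointer to about 1 mm, and the flap stands upright, within about 0.01 rad by the arm's travel, with the gripper still holding its bar; the verdict was not shown.

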